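# Put the drinks-corner things back on their own stands

## Task

Tidy the drinks corner: put the cocktail shaker, the jigger, the square tin and the packet holder each back on the bamboo stand whose recess has the shape and size of its foot, standing upright and flat on the floor of the recess. Set each one down gently rather than dropping it, let go of everything, and leave the mug and the baster bulb where they are.

Things in the scene. Friction and masses are not known exactly. Their poses are not given: they have to be found in the camera images.
- shaker: Closed steel cocktail shaker, 160 mm tall, about 0.32 kg. Round foot 60 mm across, body 66 mm across at 85 to 100 mm height, fixed cap 34 mm across at 126 to 160 mm height (grip the cap). Loose, upright; origin at the centre of its underside, z up. Things and stands begin mixed, 0.13 m or more apart.
- jigger: Small steel hourglass spirit measure, 80 mm tall, about 0.12 kg. Round foot 34 mm across, waist 24 mm at 36 mm height, upper cup a straight cylinder 42 mm across from 50 to 80 mm height (grip it there from outside), open on top. Loose, upright; origin at the centre of its underside, z up.
- tin: Square aluminium tin with a light wooden lid, 48 x 48 mm and 90 mm tall with straight sides, about 0.2 kg; the lid is firmly shut and cannot come off. x and y are square to its sides. Loose, upright; origin at the centre of its underside, z up.
- caddy: White ceramic oblong packet holder filled with paper packets, 66 mm along its x, 30 mm along its y, 60 mm tall, straight sides, about 0.16 kg, rigid. Grip it across its y. Loose, upright; origin at the centre of its underside, z up.
- stand_large_round: Round bamboo stand 88 mm across, round recess 76 mm across. Fixed to the counter. Light bamboo with a dark rubber inlay; origin at the centre of its underside, z up. Recess floor 4 mm above the counter, rim 6 mm wide with its top 12 mm above the counter.
- stand_small_round: Round bamboo stand 62 mm across, round recess 50 mm across. Fixed to the counter. Light bamboo with a dark rubber inlay; origin at the centre of its underside, z up. Recess floor 4 mm above the counter, rim 6 mm wide with its top 12 mm above the counter.
- stand_square: Square bamboo stand 76 x 76 mm, square recess 64 x 64 mm with sides along its x and y. Fixed to the counter. Light bamboo with a dark rubber inlay; origin at the centre of its underside, z up. Recess floor 4 mm above the counter, rim 6 mm wide with its top 12 mm above the counter.
- stand_oblong: Oblong bamboo stand 94 x 58 mm, recess 82 mm along its x and 46 mm along its y. Fixed to the counter. Light bamboo with a dark rubber inlay; origin at the centre of its underside, z up. Recess floor 4 mm above the counter, rim 6 mm wide with its top 12 mm above the counter.
- mug: White ceramic mug, 80 mm across, 92 mm tall, on a low bamboo rack (top 30 mm above the counter) at the robot's right. Origin at the centre of its underside. Not to be disturbed.
- bulb: Dark silicone baster bulb, 47 mm across, 77 mm tall, standing on its collar just beyond the work, near the middle. Origin at the centre of its underside. Not to be disturbed. (A fixed amber bottle 60 mm across, 210 mm tall stands at the robot's left, 0.59 m or more to the side.)
Things that resemble listed ones, but are neither listed nor needed, are in the scene too. What is shaped like the stand_oblong but red is not meant.

How it is judged:
By the outcome, as a careful person would: the job done as asked, in the order asked, and still so for the second after the job is handed in, with the robot touching nothing.
It also fails if it takes over 104 s, if anything falls off the work surface, if the arm or the gripper's body presses on something with over 40 N, if the wrist force passes 120 N, or if a joint passes its speed limit or range.

## Robot

A 6-joint arm with a two-finger parallel gripper is mounted at the origin on the work surface. World frame = base frame: x ahead of the robot, y to its left, z up, the work surface at z = 0. Lengths are in m, angles in rad, forces in N, time in s.
With the tool pointing down it reaches from about 0.25 to 0.725 m from the base axis. Payload 4 kg.
Tool frame: the origin (TCP) lies midway between the tips of the shut fingers; the grasp point (between the pads) lies grip_point_offset behind it (grip_point_offset is the distance from the TCP to the grasp point, in m); z points along the fingers, y is the line along which they close (so a half turn about z gives the same grasp; the last joint's range is limited). The gripper opens to 85 mm and grips with 20 to 120 N. Pads are 22 mm wide; open, the fingers measure 114 mm over their backs; the gripper's body (76 mm by 85 mm) begins 54 mm behind the grasp point. The pads swing forward as they close: fully open they stand 13 mm farther back than shut.
Start: joints at [-1.217, 0.241, 0.005, 1.335, 0, 1.571], TCP at [0.173, -0.469, 0.231] pointing down, gripper open.
Joint ranges: [-2.72, 2.72], [-1.05, 1.87], [-1.09, 1.28], [-1.99, 2.15], [-1.42, 1.44], [-3.14, 3.14]. Speed limits (rad/s): [2.79, 2.79, 3.14, 3.14, 3.14, 3.14].

## Interface

Orientations are given as a unit quaternion [x, y, z, w].
In Python, from workcell import * gives the robot as it stands. The module is installed in compiled form; this text tells all that it offers.
- The arm moves only by the tool arm_command, never from a script. Its arguments are lists of equal length, an entry for each row: "slide": the shift along the tool's x, y, z in cm, a list of three; "spin": the turn about the tool's z in degrees. A call has exactly 5 rows; each row is the pose to reach, as a shift and turn from the pose commanded when the call began, along the tool's axes at that moment; what a row does not reach only later rows make up. A row lasts 1/8 s, in which the tool goes at most 62.5 mm and 10.7 degrees, less where a joint would pass 70% of its speed; a pose out of reach is approached as far as the arm can. A call with a gripper value outside its range is refused whole. "jaw" is the finger opening in cm, from 0 to 8.54, set as the call begins (left out, the last holds). The fingers move at their own pace and stop on an object; the grip force is fixed at half the most. Time passes only in rows, so rows that repeat a pose let the fingers close, or fill a call up. It gives the time, the measured TCP pose, the force, the opening and the grip force at its end, in the units of the state.
- get_obs(): the state, without advancing time (a new reading comes with each control period).
- camera(name): name is "side" or "top"; returns a dict with "pixels" (384x512x3 uint8, red, green, blue), "range_z" (384x512 float32, m along the optical axis (not along the pixel's ray), 0 where there is no reading), "intrinsics" (3x3 intrinsics, pixels), "rvec" (rotation vector, rad) and "tvec" (3), from world to camera coordinates, as OpenCV has them. Camera axes: x right, y down, z forward; pixel columns grow to the right and rows downward; lengths in m; the calibration is good to about 2 mm. A picture is of the moment at which its call begins.
- job_done(): hands the job in; it is judged then, once.
Trained networks look in a picture, given as the dict that the camera call returned (one of the last four; its "shot" number tells which), for a name from the list of things; names that differ only in an ending like _2 or _b are one class to them, and where a whole thing is asked for, a point or a joint stands for the part that bears it (a point fixed in the world has none). Each returns a list of dicts, best first, with "confidence" (0 to 1); they miss things now and then, are a little off and sometimes report something else, mostly with a low value. They report only what shows in the picture. A call takes as long as a camera call. They do not tell look-alikes from the thing itself.
- recognise(picture, thing): "centre" ([column, row] in pixels, amid what is visible of it).
- landmark_of(picture, thing): "centre" ([column, row] in pixels: a listed point, or the origin of a listed thing).
The state is a dict: "clock": time; "joint_pos": joint angles; "joint_vel": joint speeds; "tau": joint torques, N m; "eef_pos": TCP position; "tool_rot": TCP orientation; "ft_force": force on the tool from outside, world axes, zero at the start; "ft_torque": the same for the moment, N m; "grip_width": finger opening in m; "grasp_force": force on a finger pad.
Only numpy, scipy, OpenCV 4.12 (cv2) and the standard library are available. Lean on these libraries where they do the work, as an engineer would, in place of code of your own. Each camera call takes 0.05 s, during which the arm holds its last target. There are 200 camera calls.

## Working session

There is one attempt and no reset: what is moved stays moved. The work goes in short steps, Python scripts to look and compute and a tool call to move; the robot and the scene stay as the last step left them, time stands still between calls to the robot, and variables do not carry over. Pictures are saved under pics/ and viewed, at most 14 in all, crops included, and the job is handed in when it is done.

Besides the shell and the picture viewer there is one more tool, called in YAML: its name, and indented under it one key for each argument. arm_command: Moves the arm, as the interface text tells. Its arguments: {"type":"object","properties":{"slide":{"type":"array","items":{"type":"array","items":{"type":"number"}}},"spin":{"type":"array","items":{"type":"number"}},"jaw":{"type":"number"}},"required":["slide","spin"]}

```bash
mkdir -p pics
cat > h.py <<'E'
from workcell import *
import numpy as np, cv2
from scipy.spatial.transform import Rotation as R
def cam(n):
    p=camera(n); p['K']=np.array(p['intrinsics']).reshape(3,3); p['Rm']=R.from_rotvec(np.array(p['rvec']).ravel()).as_matrix(); p['t']=np.array(p['tvec']).ravel(); return p
def save(p,f,box=None,s=1):
    im=p['pixels'][:,:,::-1]
    if box: im=im[box[1]:box[3],box[0]:box[2]]
    cv2.imwrite('pics/'+f,cv2.resize(im,None,fx=s,fy=s,interpolation=cv2.INTER_CUBIC))
def cloud(p):
    z=p['range_z']; v,u=np.mgrid[:z.shape[0],:z.shape[1]]
    c=np.stack([(u-p['K'][0,2])/p['K'][0,0]*z,(v-p['K'][1,2])/p['K'][1,1]*z,z],-1)
    w=(c-p['t'])@p['Rm']; w[z==0]=np.nan; return w
def onplane(p,uv,h):
    d=p['Rm'].T@np.linalg.inv(p['K'])@np.array([uv[0],uv[1],1.]); o=-p['Rm'].T@p['t']
    return o+d*(h-o[2])/d[2]
E
python3 - <<'E'
from h import *
o=get_obs(); print({k:np.round(v,3) for k,v in o.items()}, [n for n in globals() if 'grip' in n], globals().get('grip_point_offset'))
names='shaker jigger tin caddy stand_large_round stand_small_round stand_square stand_oblong mug bulb'.split()
for c in ('top','side'):
    p=cam(c); save(p,c+'0.png',s=1.5); print(c,'cam at',-p['Rm'].T@p['t'])
    for n in names:
        for f in (recognise,landmark_of):
            print(n,f.__name__,[(np.round(d['centre'],1).tolist(),round(d['confidence'],2),np.round(onplane(p,d['centre'],0.0)[:2],3).tolist()) for d in f(p,n)][:4])
E
```

```text
{'clock': np.float64(0.0), 'joint_pos': array([-1.217,  0.241,  0.004,  1.335,  0.   ,  1.571]), 'joint_vel': array([-0.001,  0.002,  0.   , -0.001, -0.002, -0.   ]), 'tau': array([ 1.0000e-03, -3.7232e+01,  2.5241e+01,  1.7000e-02,  0.0000e+00,
       -0.0000e+00]), 'eef_pos': array([ 0.173, -0.468,  0.23 ]), 'tool_rot': array([ 0.984,  0.176, -0.   , -0.001]), 'ft_force': array([-0.134,  0.398,  0.351]), 'ft_torque': array([-0.021, -0.012,  0.027]), 'grasp_force': np.float64(0.0), 'grip_width': np.float64(0.085)} ['grip_point_offset'] 0.0187
top cam at [ 0.38597258 -0.1331918   1.60739406]
shaker call [([103.1, 189.3], 0.57, [0.576, 0.402])]
shaker call [([111.1, 189.4], 0.69, [0.575, 0.375])]
jigger call [([339.9, 200.0], 0.66, [0.533, -0.41])]
jigger call [([337.5, 201.6], 0.62, [0.527, -0.401])]
tin call [([145.8, 251.9], 0.56, [0.362, 0.251])]
tin call [([146.9, 252.4], 0.7, [0.36, 0.247])]
caddy call [([196.4, 224.6], 0.63, [0.452, 0.08]), ([181.2, 159.6], 0.56, [0.677, 0.135])]
caddy call [([198.3, 228.2], 0.52, [0.44, 0.074])]
stand_large_round call [([245.5, 214.6], 0.61, [
[... 1510 characters left out ...]
, -0.08]), ([242.7, 198.2], 0.46, [0.631, -0.134])]
stand_small_round call [([242.7, 197.9], 0.66, [0.631, -0.135])]
stand_small_round call [([243.3, 196.4], 0.56, [0.631, -0.142])]
stand_square call [([332.6, 183.5], 0.94, [0.372, -0.26])]
stand_square call [([330.4, 179.5], 0.65, [0.381, -0.275])]
stand_oblong call [([195.9, 304.7], 0.63, [0.659, 0.241]), ([204.5, 266.8], 0.6, [0.672, 0.126])]
stand_oblong call [([206.4, 265.9], 0.95, [0.668, 0.122]), ([195.4, 306.8], 0.72, [0.659, 0.247])]
mug call [([330.7, 91.8], 0.87, [0.441, -0.707])]
mug call [([332.3, 103.7], 0.73, [0.426, -0.641])]
bulb call [([179.1, 218.0], 0.83, [0.795, -0.016])]
bulb call [([182.5, 228.4], 0.8, [0.773, 0.018])]
```

View pics/top0.png

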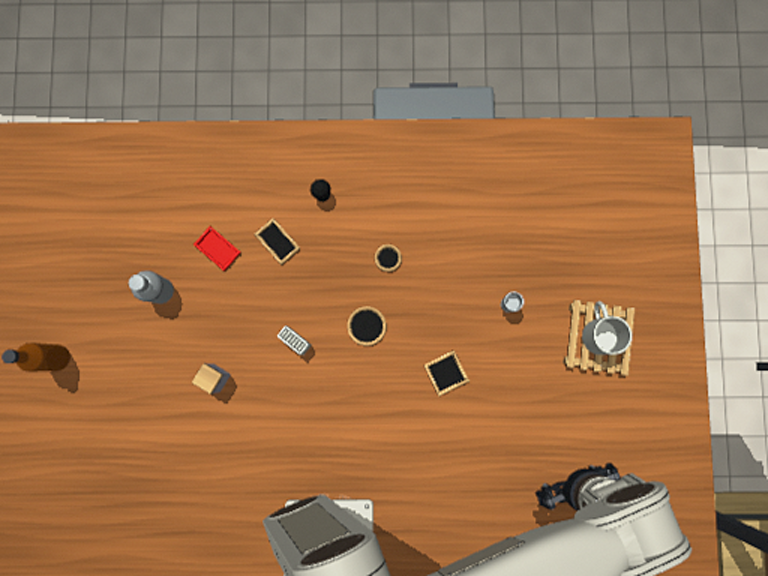

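View pics/side0.png

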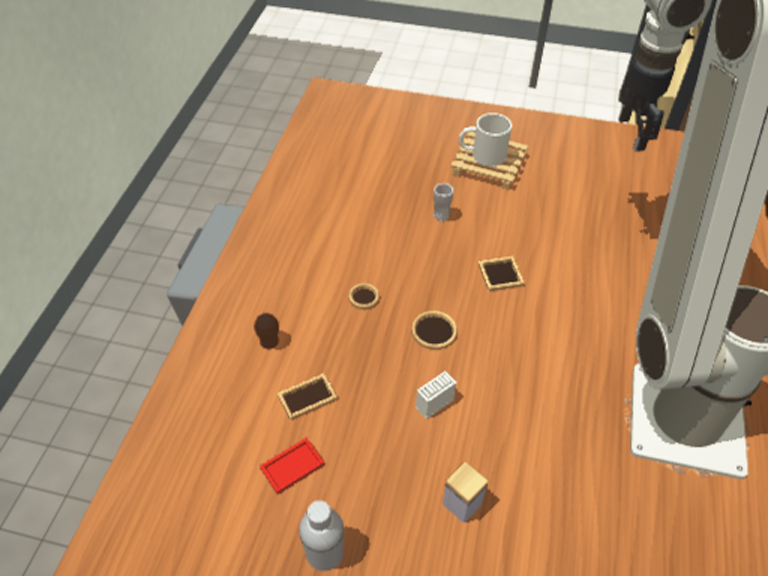

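The red tray at (145,167) and the bamboo oblong stand at (182,161) look alike. The bamboo one with the dark inlay fits the description, and the other is red and excluded. Everything else has one candidate. Next I'll measure the poses and make a confirming crop.

```bash
cat > meas.py <<'E'
from h import *
def rect(xy):
    (c,s,a)=cv2.minAreaRect((xy*1000).astype(np.float32)); 
    if s[0]<s[1]: a+=90; s=s[::-1]
    return np.round(np.array(c)/1000,4), np.round(s,1), round((a+90)%180-90,1)
E
python3 - <<'E'
from meas import *
objs={'shaker':(.565,.38,.16),'jigger':(.527,-.401,.08),'tin':(.363,.248,.09),'caddy':(.445,.08,.06),'bulb':(.775,.018,.077)}
st={'large':(.475,-.08),'small':(.632,-.135),'square':(.37,-.257),'oblong':(.672,.127)}
for c in('top','side'):
    p=cam(c); w=cloud(p); im=p['pixels'].astype(int)
    if c=='top': save(p,'crop1.png',(115,130,215,195),7)
    print(c,'table z',np.nanmedian(w[(abs(w[...,0]-.55)<.03)&(abs(w[...,1]-.0)<.05)][:,2]))
    for n,(x,y,h) in objs.items():
        m=(np.hypot(w[...,0]-x,w[...,1]-y)<.06)&(w[...,2]>h-.012)
        q=w[m]; r=rect(q[:,:2]); print(n,len(q),r,'circ',np.round(np.array(cv2.minEnclosingCircle((q[:,:2]*1000).astype(np.float32))[0]),1),'z',np.round(np.percentile(q[:,2],[50,95]),3))
    for n,(x,y) in st.items():
        w4=np.array([[onplane(p,(u,v),.004)[:2] for u in range(512)] for v in range(384)])
        dark=(im.max(-1)<70)&(np.hypot(w4[...,0]-x,w4[...,1]-y)<.055)
        q=w4[dark]; print(n,len(q),rect(q),'mean',np.round(q.mean(0),4))
E
```

```text
top table z 0.0010898394942287747
shaker 103 (array([0.5613, 0.3887]), array([33.1, 32.2]), -77.0) circ [562.6 388.4] z [0.16  0.165]
jigger 50 (array([ 0.5245, -0.4032]), array([40.2, 40.2]), -24.9) circ [ 524.5 -402.6] z [0.078 0.084]
tin 236 (array([0.3648, 0.2568]), array([49.4, 49.1]), 59.2) circ [364.7 256.2] z [0.091 0.096]
caddy 134 (array([0.4454, 0.0783]), array([66.4, 30.3]), 51.4) circ [446.6  77.6] z [0.061 0.066]
bulb 109 (array([0.7823, 0.0199]), array([37.7, 37.6]), 43.6) circ [782.2  20.5] z [0.073 0.081]
large 347 (array([ 0.4769, -0.0817]), array([68. , 67.9]), 89.6) mean [ 0.4771 -0.0819]
small 132 (array([ 0.632 , -0.1313]), array([44.1, 41.6]), 44.3) mean [ 0.6327 -0.1311]
square 307 (array([ 0.3697, -0.2605]), array([59.7, 57.5]), 25.8) mean [ 0.3709 -0.2601]
oblong 267 (array([0.6742, 0.1234]), array([77.7, 41.2]), 41.3) mean [0.6741 0.1234]
side table z 9.355115524786945e-05
shaker 212 (array([0.5613, 0.3865]), array([33.8, 32. ]), -73.9) circ [562.2 386.4] z [0.159 0.162]
jigger 90 (array([ 0.5242, -0.4039]), array([48.9, 39.1]), -75.8) circ [ 523.3 -404.5] z [0.075 0.081]
tin 426 (array([0.3635, 0.2547]), array([50.4, 47.3]), 58.6) circ [363.7 255.8] z [0.089 0.093]
caddy 293 (array([0.4455, 0.0765]), array([67.8, 31.9]), 51.6) circ [444.1  76.4] z [0.058 0.063]
bulb 125 (array([0.7824, 0.0184]), array([38.1, 35.1]), 2.1) circ [783.1  17. ] z [0.071 0.077]
large 302 (array([ 0.477 , -0.0841]), array([65.3, 58.6]), 13.9) mean [ 0.4764 -0.0847]
small 0 (array([0., 0.]), array([0., 0.]), 0.0) mean [nan nan]
square 217 (array([ 0.3694, -0.2639]), array([56. , 50.8]), 25.1) mean [ 0.3699 -0.2634]
oblong 0 (array([0., 0.]), array([0., 0.]), 0.0) mean [nan nan]<stdin>:14: RuntimeWarning: Mean of empty slice.
  ret = um.true_divide(
```

View pics/crop1.png

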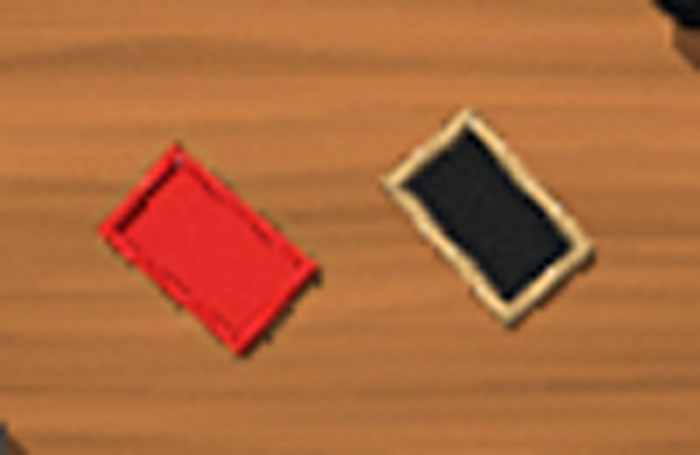

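The crop confirms the bamboo stand with the dark inlay, on the right of the crop, and leaves the red tray out. I'll work in the listed order, starting with the shaker.

```bash
cat > plan.py <<'E'
from h import *
import sys
def plan(x,y,z,a):
    o=get_obs(); Rt=R.from_quat(o['tool_rot']).as_matrix(); a0=np.degrees(np.arctan2(Rt[1,0],Rt[0,0]))
    d=Rt.T@(np.array([x,y,z])-o['eef_pos'])*100
    s=-((a-a0+180)%360-180)
    print('t',round(float(o['clock']),2),'at',np.round(o['eef_pos'],4),'a',round(a0,1),'F',np.round(o['ft_force'],1),'w',round(float(o['grip_width']),4),'gf',round(float(o['grasp_force']),1),'q',np.round(o['joint_pos'],2))
    print('slide cm',np.round(d,2),'len',round(np.linalg.norm(d),1),'spin',round(s,1))
plan(*map(float,sys.argv[1:5]))
E
python3 plan.py .5615 .3875 .231 90
```

```text
t 2.2 at [ 0.1732 -0.469   0.2313] a 20.3 F [-0.5 -0.3  0.6] w 0.0855 gf 0.0 q [-1.22  0.24  0.    1.34 -0.    1.57]
slide cm [ 6.609e+01 -6.690e+01  3.000e-02] len 94.0 spin -69.7
```

arm_command:
  slide:
    - [3, -3, 0]
    - [7, -7, 0]
    - [11, -11, 0]
    - [15.2, -15.3, 0]
    - [19.4, -19.6, 0]
  spin: [-6, -14, -22, -31, -40]
  jaw: 8.5

```text
clock: 2.82
eef_pos: [0.2878, -0.2164, 0.2316]
tool_rot: [0.864, 0.504, 0.0, 0.001]
ft_force: [1.2, 0.2, -0.8]
grip_width: 0.0855
grasp_force: 0.0
```

```bash
python3 plan.py .5615 .3875 .231 90
```

```text
t 2.83 at [ 0.2878 -0.2164  0.2316] a 60.5 F [ 1.2  0.2 -0.8] w 0.0855 gf 0.0 q [-0.64 -0.04 -0.31  1.3   0.    1.44]
slide cm [ 6.604e+01 -5.900e+00  5.000e-02] len 66.3 spin -29.5
```

arm_command:
  slide:
    - [6, -0.5, 0]
    - [12, -1, 0]
    - [18, -1.6, 0]
    - [24, -2.1, 0]
    - [30, -2.7, 0]
  spin: [-6, -12, -18, -24, -29.5]

```text
clock: 3.45
eef_pos: [0.4133, 0.058, 0.2316]
tool_rot: [0.707, 0.707, 0.0, 0.001]
ft_force: [1.3, -1.0, -0.6]
grip_width: 0.0852
grasp_force: 0.0
```

```bash
python3 plan.py .5615 .3875 .19 90
```

```text
t 3.45 at [0.4133 0.058  0.2316] a 90.0 F [ 1.3 -1.  -0.6] w 0.0852 gf 0.0 q [ 0.14  0.08 -0.19  1.3  -0.    1.71]
slide cm [32.96 14.8   4.18] len 36.4 spin -0.0
```

arm_command:
  slide:
    - [5.5, 2.5, 0]
    - [11, 5, 0]
    - [16.5, 7.5, 0]
    - [22, 10, 0]
    - [27, 12.2, 0]
  spin: [0, 0, 0, 0, 0]

```text
clock: 4.08
eef_pos: [0.5363, 0.3276, 0.2311]
tool_rot: [0.708, 0.706, 0.0, 0.0]
ft_force: [1.3, -0.2, 0.8]
grip_width: 0.0847
grasp_force: 0.0
```

arm_command:
  slide:
    - [3.5, 1.6, 0]
    - [5.7, 2.5, 0]
    - [5.9, 2.6, 0]
    - [5.9, 2.6, 0]
    - [5.9, 2.6, 0]
  spin: [0, 0, 0, 0, 0]

```text
clock: 4.7
eef_pos: [0.5618, 0.3832, 0.2318]
tool_rot: [0.709, 0.705, -0.0, 0.0]
ft_force: [0.4, 0.5, 0.3]
grip_width: 0.0849
grasp_force: 0.0
```

```bash
python3 plan.py .5615 .3875 .128 90
python3 - <<'E'
from h import *
p=cam('side'); save(p,'s1.png',(130,180,380,384),3)
E
```

```text
t 4.7 at [0.5618 0.3832 0.2318] a 89.7 F [0.4 0.5 0.3] w 0.0849 gf 0.0 q [ 0.6   0.63  0.59  1.54 -0.    2.17]
slide cm [ 0.43 -0.04 10.38] len 10.4 spin -0.3
```

View pics/s1.png

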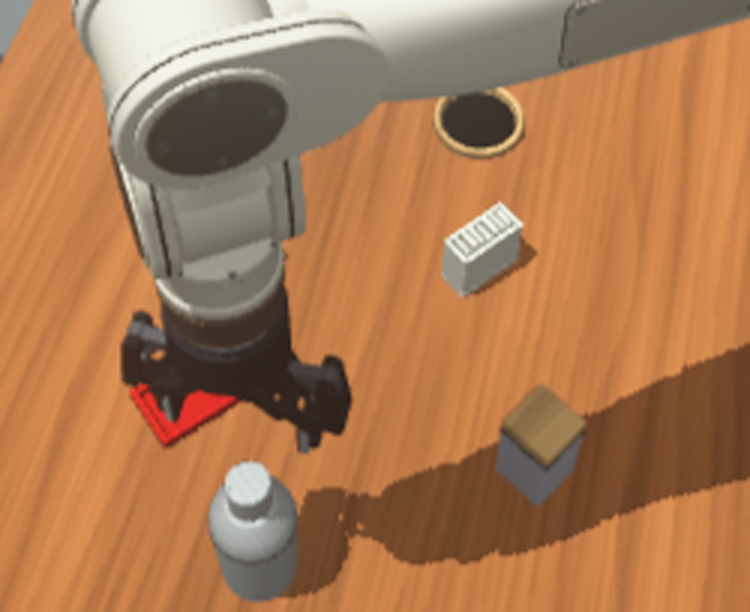

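The gripper hangs open above the shaker (its cap is at crop 250,480), and nothing is near the fingers. I'll descend and grip.

arm_command:
  slide:
    - [0.2, 0, 2.5]
    - [0.4, 0, 5.5]
    - [0.4, 0, 8]
    - [0.4, 0, 9.7]
    - [0.4, 0, 10.3]
  spin: [0, 0, 0, 0, 0]

```text
clock: 5.38
eef_pos: [0.5614, 0.3872, 0.1275]
tool_rot: [0.709, 0.705, -0.001, -0.0]
ft_force: [-0.3, -0.6, -0.2]
grip_width: 0.0854
grasp_force: 0.0
```

arm_command:
  slide:
    - [0, 0, 0]
    - [0, 0, 0]
    - [0, 0, 0]
    - [0, 0, 0]
    - [0, 0, 0]
  spin: [0, 0, 0, 0, 0]
  jaw: 2.5

```text
clock: 6.0
eef_pos: [0.5624, 0.3889, 0.1297]
tool_rot: [0.708, 0.706, 0.001, 0.0]
ft_force: [-1.2, -0.0, 4.8]
grip_width: 0.0324
grasp_force: 60.3
```

arm_command:
  slide:
    - [0, 0, 0]
    - [0, 0, 0]
    - [0, 0, 0]
    - [0, 0, 0]
    - [0, 0, 0]
  spin: [0, 0, 0, 0, 0]

```text
clock: 6.62
eef_pos: [0.5625, 0.3889, 0.1298]
tool_rot: [0.708, 0.706, 0.001, 0.0]
ft_force: [-0.6, -0.2, 5.8]
grip_width: 0.0326
grasp_force: 60.3
```

```bash
python3 plan.py .477 -.082 .218 90
```

```text
t 6.62 at [0.5625 0.3889 0.1298] a 89.8 F [-0.6 -0.2  5.8] w 0.0326 gf 60.3 q [0.6  0.66 0.4  1.3  0.   2.18]
slide cm [-47.11  -8.35  -8.91] len 48.7 spin -0.2
```

arm_command:
  slide:
    - [0, 0, -1]
    - [0, 0, -3]
    - [0, 0, -5.5]
    - [0, 0, -8]
    - [-1, -0.2, -9]
  spin: [0, 0, 0, 0, 0]

```text
clock: 7.25
eef_pos: [0.5602, 0.3788, 0.2193]
tool_rot: [0.708, 0.706, 0.001, 0.0]
ft_force: [0.4, -0.5, -2.6]
grip_width: 0.0325
grasp_force: 60.0
```

arm_command:
  slide:
    - [-3, -0.5, 0]
    - [-7.5, -1.3, 0]
    - [-13, -2.3, 0]
    - [-18.5, -3.3, 0]
    - [-24, -4.2, 0]
  spin: [0, 0, 0, 0, 0]

```text
clock: 7.88
eef_pos: [0.5153, 0.136, 0.2173]
tool_rot: [0.709, 0.706, -0.001, -0.0]
ft_force: [2.0, -0.3, -2.5]
grip_width: 0.0325
grasp_force: 60.1
```

```bash
python3 plan.py .477 -.082 .218 90
```

```text
t 7.88 at [0.5153 0.136  0.2173] a 89.8 F [ 2.  -0.3 -2.5] w 0.0325 gf 60.1 q [ 0.26  0.31  0.07  1.33 -0.    1.83]
slide cm [-21.82  -3.74  -0.04] len 22.1 spin -0.2
```

arm_command:
  slide:
    - [-5.5, -0.9, 0]
    - [-11, -1.9, 0]
    - [-16, -2.7, 0]
    - [-20, -3.4, 0]
    - [-21.8, -3.7, 0]
  spin: [0, 0, 0, 0, 0]

```text
clock: 8.5
eef_pos: [0.4771, -0.0818, 0.2175]
tool_rot: [0.71, 0.704, -0.001, -0.001]
ft_force: [0.4, 0.8, -2.8]
grip_width: 0.0328
grasp_force: 60.2
```

arm_command:
  slide:
    - [0, 0, 0]
    - [0, 0, 2]
    - [0, 0, 4]
    - [0, 0, 5.5]
    - [0, 0, 6.2]
  spin: [0, 0, 0, 0, 0]

```text
clock: 9.12
eef_pos: [0.4784, -0.0787, 0.1552]
tool_rot: [0.708, 0.706, -0.001, -0.001]
ft_force: [0.0, -0.1, -1.6]
grip_width: 0.0328
grasp_force: 60.1
```

```bash
python3 plan.py .477 -.082 .1338 90
python3 - <<'E'
from h import *
p=cam('side'); save(p,'s2.png',(190,100,380,280),3)
E
```

```text
t 9.12 at [ 0.4784 -0.0787  0.1552] a 89.8 F [ 0.  -0.1 -1.6] w 0.0328 gf 60.1 q [-0.16  0.26 -0.17  1.14  0.    1.41]
slide cm [-0.33 -0.13  2.14] len 2.2 spin -0.2
```

View pics/s2.png

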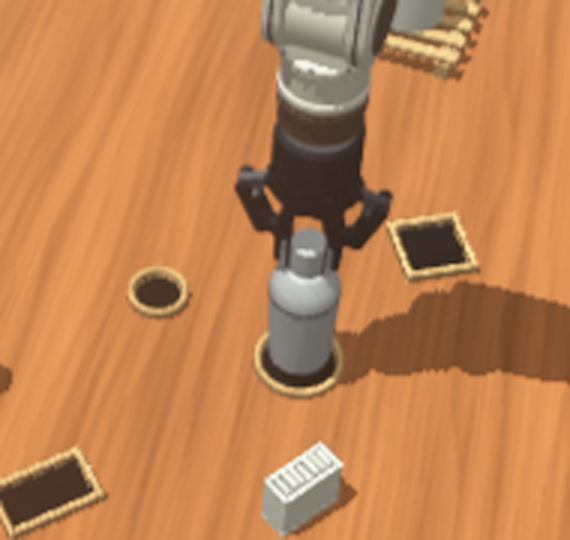

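The shaker hangs upright over the large round recess (crop 300,360). I'll lower it gently.

arm_command:
  slide:
    - [-0.2, -0.1, 0.4]
    - [-0.3, -0.1, 1]
    - [-0.3, -0.1, 1.5]
    - [-0.3, -0.1, 1.8]
    - [-0.3, -0.1, 2]
  spin: [0, 0, 0, 0, 0]

```text
clock: 9.8
eef_pos: [0.4781, -0.0823, 0.1361]
tool_rot: [0.709, 0.706, -0.0, -0.0]
ft_force: [0.5, 0.1, -1.6]
grip_width: 0.0327
grasp_force: 60.1
```

arm_command:
  slide:
    - [0, 0, 0]
    - [0, 0, 0.1]
    - [0, 0, 0.1]
    - [0, 0, 0.2]
    - [0, 0, 0.2]
  spin: [0, 0, 0, 0, 0]

```text
clock: 10.42
eef_pos: [0.478, -0.0823, 0.1342]
tool_rot: [0.709, 0.706, -0.0, -0.0]
ft_force: [-0.4, -0.7, -2.7]
grip_width: 0.0325
grasp_force: 60.1
```

arm_command:
  slide:
    - [0, 0, 0.1]
    - [0, 0, 0.1]
    - [0, 0, 0.1]
    - [0, 0, 0.2]
    - [0, 0, 0.2]
  spin: [0, 0, 0, 0, 0]

```text
clock: 11.05
eef_pos: [0.4783, -0.0825, 0.1337]
tool_rot: [0.709, 0.706, 0.0, 0.001]
ft_force: [-4.1, -0.7, 8.9]
grip_width: 0.0323
grasp_force: 61.5
```

arm_command:
  slide:
    - [0, 0, -0.1]
    - [0, 0, -0.1]
    - [0, 0, -0.1]
    - [0, 0, -0.1]
    - [0, 0, -0.1]
  spin: [0, 0, 0, 0, 0]
  jaw: 8.5

```text
clock: 11.68
eef_pos: [0.4781, -0.0823, 0.1332]
tool_rot: [0.709, 0.706, -0.0, -0.0]
ft_force: [0.4, -0.9, 0.1]
grip_width: 0.0847
grasp_force: 0.0
```

arm_command:
  slide:
    - [0, 0, -1]
    - [0, 0, -3]
    - [0, 0, -6]
    - [0, 0, -9]
    - [0, 0, -10.5]
  spin: [0, 0, 0, 0, 0]

```text
clock: 12.3
eef_pos: [0.479, -0.0825, 0.2407]
tool_rot: [0.709, 0.706, 0.001, 0.001]
ft_force: [0.1, 0.5, -0.5]
grip_width: 0.0849
grasp_force: 0.0
```

```bash
python3 plan.py .5243 -.403 .15 90
python3 - <<'E'
from meas import *
for c in('top','side'):
    p=cam(c); w=cloud(p)
    near=np.hypot(w[...,0]-.477,w[...,1]+.082)<.045
    for lo,hi in((.148,.168),(.03,.1)):
        q=w[near&(w[...,2]>lo)&(w[...,2]<hi)]
        if len(q)>5: print(c,lo,len(q),rect(q[:,:2]),np.percentile(q[:,2],[50,95]))
    if c=='side':
        # arm low points
        m=(w[...,2]>.1)&(w[...,0]<.43)&(abs(w[...,1]+.08)<.2); print(np.round(w[m][np.argsort(w[m][:,2])[:5]],3))
E
```

```text
t 12.3 at [ 0.479  -0.0825  0.2407] a 89.8 F [ 0.1  0.5 -0.5] w 0.0849 gf 0.0 q [-0.17  0.21 -0.01  1.35 -0.    1.4 ]
slide cm [-32.03   4.63   9.1 ] len 33.6 spin -0.2
side 0.148 133 (array([ 0.4772, -0.0848]), array([36.4, 32.1]), 75.4) [0.16211338 0.16643693]
side 0.03 321 (array([ 0.4756, -0.066 ]), array([64.4, 34.9]), 9.2) [0.06678973 0.09681117]
[[0.046 0.041 0.1  ]
 [0.058 0.02  0.101]
 [0.051 0.033 0.101]
 [0.042 0.046 0.101]
 [0.061 0.009 0.102]]
```

arm_command:
  slide:
    - [-4, 0.6, 0]
    - [-10, 1.4, 0]
    - [-16, 2.3, 0]
    - [-22, 3.1, 2]
    - [-27, 3.9, 5]
  spin: [0, 0, 0, 0, 0]

```text
clock: 13.02
eef_pos: [0.5161, -0.3548, 0.1873]
tool_rot: [0.709, 0.705, 0.0, 0.0]
ft_force: [-0.1, -0.5, 0.1]
grip_width: 0.0854
grasp_force: 0.0
```

arm_command:
  slide:
    - [-3.5, 0.5, 2]
    - [-5, 0.7, 4]
    - [-5, 0.7, 4]
    - [-5, 0.7, 4]
    - [-5, 0.7, 4]
  spin: [0, 0, 0, 0, 0]

```text
clock: 13.65
eef_pos: [0.5237, -0.4015, 0.1501]
tool_rot: [0.708, 0.706, 0.0, 0.001]
ft_force: [0.5, 0.2, 0.1]
grip_width: 0.085
grasp_force: 0.0
```

```bash
python3 plan.py .5243 -.403 .043 90
python3 - <<'E'
from h import *
p=cam('side'); w=cloud(p)
for n in('jigger',):
  print([(np.round(d['centre'],1),d['confidence']) for d in landmark_of(p,n)])
q=w[(np.hypot(w[...,0]-.5243,w[...,1]+.403)<.04)&(w[...,2]>.066)&(w[...,2]<.09)]; print(len(q),q.mean(0))
E
```

```text
t 13.65 at [ 0.5237 -0.4015  0.1501] a 89.9 F [0.5 0.2 0.1] w 0.085 gf 0.0 q [-0.65  0.6   0.34  1.31  0.    0.92]
slide cm [-0.14  0.04 10.71] len 10.7 spin -0.1
[(array([294.6, 143.5]), 0.71)]
95 [ 0.5241434 -0.4040674  0.0747376]
```

arm_command:
  slide:
    - [-0.1, 0, 2.5]
    - [-0.1, 0, 5.5]
    - [-0.1, 0, 8.3]
    - [-0.1, 0, 10]
    - [-0.1, 0, 10.7]
  spin: [0, 0, 0, 0, 0]

```text
clock: 14.38
eef_pos: [0.5227, -0.403, 0.0408]
tool_rot: [0.708, 0.706, -0.0, -0.0]
ft_force: [0.6, -0.3, 0.2]
grip_width: 0.085
grasp_force: 0.0
```

arm_command:
  slide:
    - [0, 0, 0]
    - [0, 0, 0]
    - [0, 0, 0]
    - [0, 0, 0]
    - [0, 0, 0]
  spin: [0, 0, 0, 0, 0]
  jaw: 3.3

```text
clock: 15.0
eef_pos: [0.5238, -0.4042, 0.0429]
tool_rot: [0.709, 0.706, 0.0, 0.002]
ft_force: [0.9, -0.1, 5.2]
grip_width: 0.0401
grasp_force: 61.0
```

arm_command:
  slide:
    - [0, 0, -0.5]
    - [0, 0, -2]
    - [0, 0, -4.5]
    - [0, 0, -7]
    - [0, 0, -9]
  spin: [0, 0, 0, 0, 0]

```text
clock: 15.62
eef_pos: [0.5229, -0.4036, 0.1331]
tool_rot: [0.709, 0.706, 0.0, 0.0]
ft_force: [0.4, -0.6, -1.3]
grip_width: 0.04
grasp_force: 60.5
```

```bash
python3 plan.py .6325 -.131 .13 90
python3 - <<'E'
from h import *
p=cam('side'); save(p,'s3.png',(190,60,400,280),2.7)
E
```

```text
t 15.62 at [ 0.5229 -0.4036  0.1331] a 89.8 F [ 0.4 -0.6 -1.3] w 0.04 gf 60.5 q [-0.66  0.61  0.32  1.27 -0.    0.92]
slide cm [27.31 10.85  0.3 ] len 29.4 spin -0.2
```

View pics/s3.png

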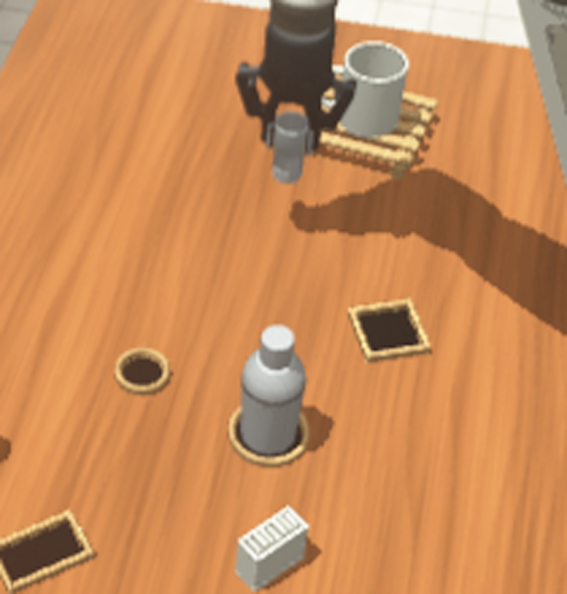

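Jigger is held and clear. Next I'll carry it to the small round stand.

arm_command:
  slide:
    - [3, 1.2, 0]
    - [8, 3.2, 0]
    - [13.5, 5.4, 0]
    - [19, 7.6, 0]
    - [24, 9.5, 0]
  spin: [0, 0, 0, 0, 0]

```text
clock: 16.3
eef_pos: [0.6191, -0.1618, 0.1313]
tool_rot: [0.708, 0.706, -0.0, -0.0]
ft_force: [0.1, -0.4, -1.4]
grip_width: 0.0402
grasp_force: 60.6
```

arm_command:
  slide:
    - [2.5, 1, 0]
    - [3.2, 1.3, 0]
    - [3.2, 1.3, 0]
    - [3.2, 1.3, 0]
    - [3.2, 1.3, 0]
  spin: [0, 0, 0, 0, 0]

```text
clock: 16.92
eef_pos: [0.6314, -0.1334, 0.1313]
tool_rot: [0.709, 0.705, -0.0, 0.0]
ft_force: [-0.2, 0.2, -0.2]
grip_width: 0.0406
grasp_force: 60.6
```

```bash
python3 plan.py .6325 -.131 .0469 90
python3 - <<'E'
from h import *
p=cam('side'); save(p,'s4.png',(150,20,420,280),2.2); w=cloud(p)
# lowest visible arm points along radius near y of arm
a=np.arctan2(-.131,.6325); r=w[...,0]*np.cos(a)+w[...,1]*np.sin(a); l=-w[...,0]*np.sin(a)+w[...,1]*np.cos(a)
for rr in np.arange(.3,.75,.04):
    m=(abs(r-rr)<.02)&(abs(l)<.08)&(w[...,2]>.18); 
    if m.any(): print(round(rr,2),np.round([w[m][:,2].min(),w[m][:,2].max()],3),m.sum())
E
```

```text
t 16.93 at [ 0.6314 -0.1334  0.1313] a 89.7 F [-0.2  0.2 -0.2] w 0.0406 gf 60.6 q [-0.21  0.58  0.26  1.25 -0.    1.37]
slide cm [0.24 0.1  8.44] len 8.4 spin -0.3
0.3 [0.672 0.705] 811
0.34 [0.589 0.685] 1167
0.38 [0.577 0.67 ] 1256
0.42 [0.566 0.657] 1167
0.46 [0.551 0.645] 1087
0.5 [0.541 0.632] 981
0.54 [0.531 0.62 ] 828
0.58 [0.183 0.606] 942
0.62 [0.18  0.594] 2684
0.66 [0.18  0.586] 1782
0.7 [0.181 0.565] 310
```

View pics/s4.png

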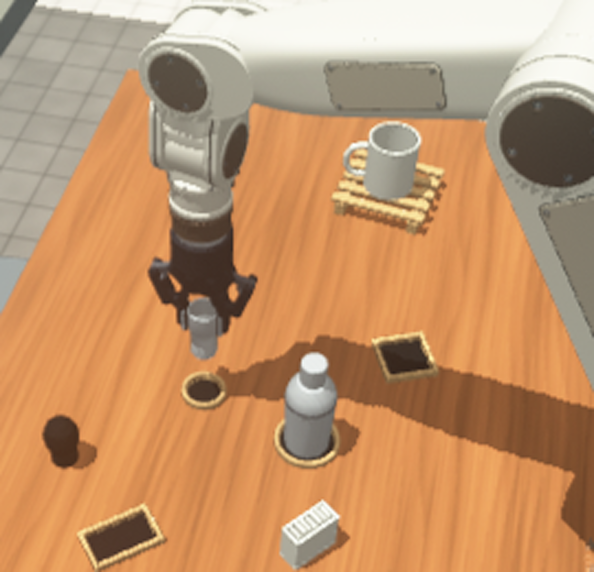

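The forearm is about 0.53 m up, so it easily clears the shaker. The jigger hangs over the small round stand (crop 205,390), so I'll lower it.

arm_command:
  slide:
    - [0.1, 0.1, 1.5]
    - [0.2, 0.1, 3.5]
    - [0.2, 0.1, 5.5]
    - [0.2, 0.1, 7.2]
    - [0.2, 0.1, 8]
  spin: [0, 0, 0, 0, 0]

```text
clock: 17.6
eef_pos: [0.6318, -0.1298, 0.0493]
tool_rot: [0.709, 0.706, -0.001, -0.001]
ft_force: [-0.3, -0.4, -0.6]
grip_width: 0.04
grasp_force: 60.6
```

arm_command:
  slide:
    - [0, 0, 0]
    - [0, 0, 0.1]
    - [0, 0, 0.1]
    - [0, 0, 0.2]
    - [0, 0, 0.2]
  spin: [0, 0, 0, 0, 0]

```text
clock: 18.23
eef_pos: [0.633, -0.13, 0.0495]
tool_rot: [0.709, 0.706, 0.0, 0.0]
ft_force: [-0.1, -0.6, -0.8]
grip_width: 0.04
grasp_force: 60.6
```

arm_command:
  slide:
    - [0, 0, 0.1]
    - [0, 0, 0.1]
    - [0, 0, 0.2]
    - [0, 0, 0.2]
    - [0, 0, 0.2]
  spin: [0, 0, 0, 0, 0]

```text
clock: 18.85
eef_pos: [0.6329, -0.1299, 0.0473]
tool_rot: [0.709, 0.706, -0.0, -0.0]
ft_force: [0.3, 0.6, -1.3]
grip_width: 0.0402
grasp_force: 60.6
```

arm_command:
  slide:
    - [0, 0, 0.1]
    - [0, 0, 0.1]
    - [0, 0, 0.1]
    - [0, 0, 0.2]
    - [0, 0, 0.2]
  spin: [0, 0, 0, 0, 0]

```text
clock: 19.48
eef_pos: [0.6331, -0.13, 0.0468]
tool_rot: [0.709, 0.706, 0.0, 0.0]
ft_force: [-2.4, 0.4, 9.0]
grip_width: 0.0404
grasp_force: 61.4
```

arm_command:
  slide:
    - [0, 0, -0.1]
    - [0, 0, -0.1]
    - [0, 0, -0.1]
    - [0, 0, -0.1]
    - [0, 0, -0.1]
  spin: [0, 0, 0, 0, 0]
  jaw: 8.5

```text
clock: 20.1
eef_pos: [0.6328, -0.1299, 0.0461]
tool_rot: [0.709, 0.706, -0.0, -0.0]
ft_force: [0.3, -0.3, 0.2]
grip_width: 0.0849
grasp_force: 0.0
```

arm_command:
  slide:
    - [0, 0, -1]
    - [0, 0, -4]
    - [0, 0, -9]
    - [0, 0, -14.5]
    - [0, 0, -18]
  spin: [0, 0, 0, 0, 0]

```text
clock: 20.72
eef_pos: [0.6339, -0.1301, 0.2309]
tool_rot: [0.709, 0.706, 0.001, 0.002]
ft_force: [0.4, -0.5, -0.4]
grip_width: 0.0854
grasp_force: 0.0
```

```bash
python3 plan.py .364 .2555 .16 149; python3 plan.py .364 .2555 .16 59;python3 - <<'E'
from meas import *
for c in('top','side'):
    p=cam(c); w=cloud(p)
    near=np.hypot(w[...,0]-.632,w[...,1]+.131)<.045
    q=w[near&(w[...,2]>.07)&(w[...,2]<.11)]
    if len(q)>5: print(c,len(q),rect(q[:,:2]),np.percentile(q[:,2],[50,95]))
E
```

```text
t 20.73 at [ 0.6339 -0.1301  0.2309] a 89.8 F [ 0.4 -0.5 -0.4] w 0.0854 gf 0.0 q [-0.2   0.54  0.45  1.47  0.    1.37]
slide cm [ 38.46 -27.18   6.9 ] len 47.6 spin -59.2
t 20.73 at [ 0.6339 -0.1301  0.2309] a 89.8 F [ 0.4 -0.5 -0.4] w 0.0854 gf 0.0 q [-0.2   0.54  0.45  1.47  0.    1.37]
slide cm [ 38.46 -27.18   6.9 ] len 47.6 spin 30.8
side 109 (array([ 0.6326, -0.1307]), array([42.6, 38.2]), -75.7) [0.07930852 0.08533204]
```

arm_command:
  slide:
    - [3, -2.1, 0]
    - [8, -5.7, 0]
    - [13, -9.2, 0]
    - [18, -12.7, 0]
    - [23, -16.3, 0]
  spin: [5, 12, 19, 26, 30.8]

```text
clock: 21.45
eef_pos: [0.4692, 0.102, 0.2261]
tool_rot: [0.871, 0.491, 0.0, -0.0]
ft_force: [0.6, 0.9, 0.3]
grip_width: 0.0848
grasp_force: 0.0
```

```bash
python3 plan.py .364 .2555 .16 59
```

```text
t 21.45 at [0.4692 0.102  0.2261] a 58.8 F [0.6 0.9 0.3] w 0.0848 gf 0.0 q [ 0.21  0.2  -0.06  1.31  0.    2.33]
slide cm [  7.67 -16.95   6.61] len 19.7 spin -0.2
```

arm_command:
  slide:
    - [2.2, -5, 1.5]
    - [4.4, -10, 3]
    - [6.4, -14.2, 5]
    - [7.5, -16.5, 6.3]
    - [7.7, -16.9, 6.6]
  spin: [0, 0, 0, 0, 0]

```text
clock: 22.08
eef_pos: [0.364, 0.2543, 0.1593]
tool_rot: [0.87, 0.494, -0.001, 0.0]
ft_force: [-0.7, 0.7, -0.2]
grip_width: 0.0849
grasp_force: 0.0
```

```bash
python3 plan.py .364 .2555 .045 59
python3 - <<'E'
from h import *
p=cam('side'); save(p,'s5.png',(200,180,420,384),2.9)
E
```

```text
t 22.07 at [0.364  0.2543 0.1593] a 59.1 F [-0.7  0.7 -0.2] w 0.0849 gf 0.0 q [ 0.61  0.18 -0.27  1.13 -0.    2.72]
slide cm [ 0.13 -0.05 11.43] len 11.4 spin 0.1
```

View pics/s5.png

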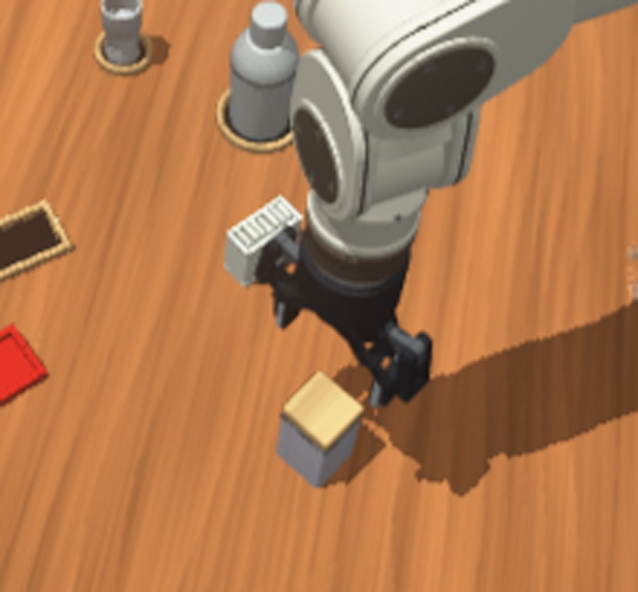

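The finger line is parallel to the tin's side (lid at crop 322,410), and the jigger and shaker both stand in their recesses. I'll descend and grip.

arm_command:
  slide:
    - [0.1, 0, 2.5]
    - [0.1, 0, 5.5]
    - [0.1, 0, 8.5]
    - [0.1, 0, 10.7]
    - [0.1, 0, 11.4]
  spin: [0, 0, 0, 0, 0]

```text
clock: 22.75
eef_pos: [0.3663, 0.2534, 0.0455]
tool_rot: [0.871, 0.491, -0.001, 0.0]
ft_force: [-0.2, -0.5, -0.3]
grip_width: 0.085
grasp_force: 0.0
```

arm_command:
  slide:
    - [0, 0, 0]
    - [0, 0, 0]
    - [0, 0, 0]
    - [0, 0, 0]
    - [0, 0, 0]
  spin: [0, 0, 0, 0, 0]
  jaw: 3.9

```text
clock: 23.38
eef_pos: [0.3668, 0.2554, 0.0475]
tool_rot: [0.87, 0.492, 0.001, -0.0]
ft_force: [-2.0, -0.0, 6.5]
grip_width: 0.0475
grasp_force: 64.5
```

arm_command:
  slide:
    - [0, 0, -0.5]
    - [0, 0, -2]
    - [0, 0, -5]
    - [0, 0, -9]
    - [0, 0, -12]
  spin: [0, 0, 0, 0, 0]

```text
clock: 24.0
eef_pos: [0.3663, 0.2545, 0.1677]
tool_rot: [0.87, 0.492, 0.0, 0.0]
ft_force: [-0.6, 0.3, -2.8]
grip_width: 0.0476
grasp_force: 64.1
```

```bash
python3 plan.py .3703 -.2605 .165 25.5
```

```text
t 24.0 at [0.3663 0.2545 0.1677] a 59.0 F [-0.6  0.3 -2.8] w 0.0476 gf 64.1 q [ 0.61  0.17 -0.25  1.15 -0.    2.72]
slide cm [-43.93  26.89   0.28] len 51.5 spin 33.5
```

arm_command:
  slide:
    - [-2.5, 1.5, 0]
    - [-6.5, 4, 0]
    - [-11, 6.7, 0]
    - [-16, 9.8, 0]
    - [-21, 12.9, 0]
  spin: [3, 8, 14, 20, 26]

```text
clock: 24.62
eef_pos: [0.368, 0.0065, 0.1663]
tool_rot: [0.959, 0.283, 0.0, 0.0]
ft_force: [0.7, -0.4, -2.7]
grip_width: 0.0475
grasp_force: 64.1
```

```bash
python3 plan.py .3703 -.2605 .165 25.5
```

```text
t 24.62 at [0.368  0.0065 0.1663] a 32.8 F [ 0.7 -0.4 -2.7] w 0.0475 gf 64.1 q [ 0.02  0.02 -0.42  1.12 -0.    2.59]
slide cm [-14.28  22.56   0.15] len 26.7 spin 7.3
```

arm_command:
  slide:
    - [-3, 4.7, 0]
    - [-6.2, 9.8, 0]
    - [-9.4, 14.8, 0]
    - [-12.2, 19.2, 0]
    - [-14, 22.1, 0]
  spin: [3, 6, 7.3, 7.3, 7.3]

```text
clock: 25.25
eef_pos: [0.3706, -0.2558, 0.1661]
tool_rot: [0.975, 0.221, -0.0, 0.0]
ft_force: [0.6, 0.6, -2.3]
grip_width: 0.0472
grasp_force: 64.2
```

arm_command:
  slide:
    - [0, 0.5, 0]
    - [0, 0.5, 2]
    - [0, 0.5, 5]
    - [0, 0.5, 7.5]
    - [0, 0.5, 8.5]
  spin: [0, 0, 0, 0, 0]

```text
clock: 25.88
eef_pos: [0.3723, -0.2562, 0.0798]
tool_rot: [0.975, 0.223, -0.001, -0.001]
ft_force: [-0.3, 0.1, -2.2]
grip_width: 0.0474
grasp_force: 64.0
```

```bash
python3 plan.py .3703 -.2605 .0515 25.5
python3 - <<'E'
from h import *
p=cam('side'); save(p,'s6.png',(240,80,440,280),3)
E
```

```text
t 25.88 at [ 0.3723 -0.2562  0.0798] a 25.7 F [-0.3  0.1 -2.2] w 0.0474 gf 64.0 q [-0.6   0.28 -0.37  0.93  0.    2.09]
slide cm [-0.36  0.31  2.83] len 2.9 spin 0.2
```

View pics/s6.png

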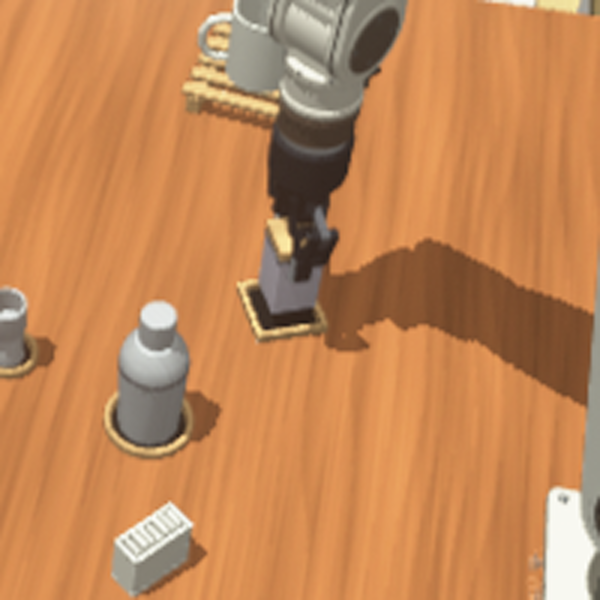

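The tin hangs square over the square recess (crop 285,315). I'll lower it.

arm_command:
  slide:
    - [-0.1, 0.1, 0.5]
    - [-0.2, 0.3, 1.2]
    - [-0.2, 0.3, 1.9]
    - [-0.2, 0.3, 2.3]
    - [-0.2, 0.3, 2.5]
  spin: [0, 0, 0, 0, 0]

```text
clock: 26.55
eef_pos: [0.3728, -0.2614, 0.056]
tool_rot: [0.975, 0.222, -0.0, -0.0]
ft_force: [-0.5, 0.6, -3.0]
grip_width: 0.0477
grasp_force: 64.0
```

arm_command:
  slide:
    - [0, 0, 0]
    - [0, 0, 0.1]
    - [0, 0, 0.1]
    - [0, 0, 0.2]
    - [0, 0, 0.2]
  spin: [0, 0, 0, 0, 0]

```text
clock: 27.18
eef_pos: [0.3729, -0.2614, 0.0543]
tool_rot: [0.975, 0.222, -0.0, -0.0]
ft_force: [-0.4, 0.1, -2.7]
grip_width: 0.0479
grasp_force: 64.0
```

arm_command:
  slide:
    - [-0.1, 0, 0.1]
    - [-0.1, 0, 0.1]
    - [-0.1, 0, 0.2]
    - [-0.1, 0, 0.2]
    - [-0.1, 0, 0.2]
  spin: [0, 0, 0, 0, 0]

```text
clock: 27.8
eef_pos: [0.3721, -0.2619, 0.0523]
tool_rot: [0.975, 0.222, 0.0, -0.0]
ft_force: [-1.0, -0.7, -2.5]
grip_width: 0.0472
grasp_force: 64.0
```

arm_command:
  slide:
    - [0, 0, 0]
    - [0, 0, 0.1]
    - [0, 0, 0.1]
    - [0, 0, 0.1]
    - [0, 0, 0.1]
  spin: [0, 0, 0, 0, 0]

```text
clock: 28.42
eef_pos: [0.3722, -0.262, 0.0515]
tool_rot: [0.975, 0.222, 0.0, 0.0]
ft_force: [-0.9, 0.6, 1.3]
grip_width: 0.0472
grasp_force: 64.1
```

arm_command:
  slide:
    - [0, 0, 0.05]
    - [0, 0, 0.05]
    - [0, 0, 0.05]
    - [0, 0, 0.05]
    - [0, 0, 0.05]
  spin: [0, 0, 0, 0, 0]

```text
clock: 29.05
eef_pos: [0.3722, -0.2619, 0.0515]
tool_rot: [0.975, 0.222, 0.0, 0.0]
ft_force: [-1.2, 2.0, 5.7]
grip_width: 0.0472
grasp_force: 64.5
```

arm_command:
  slide:
    - [0, 0, 0]
    - [0, 0, 0]
    - [0, 0, 0]
    - [0, 0, 0]
    - [0, 0, 0]
  spin: [0, 0, 0, 0, 0]
  jaw: 8.5

```text
clock: 29.68
eef_pos: [0.3721, -0.2619, 0.0507]
tool_rot: [0.975, 0.222, -0.0, -0.0]
ft_force: [0.3, -0.3, 0.8]
grip_width: 0.085
grasp_force: 0.0
```

arm_command:
  slide:
    - [0, 0, -1]
    - [0, 0, -4]
    - [0, 0, -9]
    - [0, 0, -14.5]
    - [0, 0, -18]
  spin: [0, 0, 0, 0, 0]

```text
clock: 30.3
eef_pos: [0.3728, -0.2624, 0.2345]
tool_rot: [0.975, 0.222, 0.002, 0.002]
ft_force: [-0.4, -0.3, -1.1]
grip_width: 0.085
grasp_force: 0.0
```

```bash
python3 plan.py .4453 .0775 .15 51.5
python3 - <<'E'
from meas import *
p=cam('side'); w=cloud(p)
for n,x,y,h in(('tin',.372,-.262,.094),('caddy',.4455,.0775,.06)):
    q=w[(np.hypot(w[...,0]-x,w[...,1]-y)<.05)&(w[...,2]>h-.012)&(w[...,2]<h+.02)]
    if len(q)>5: print(n,len(q),rect(q[:,:2]),np.percentile(q[:,2],[50,95]))
E
```

```text
t 30.3 at [ 0.3728 -0.2624  0.2345] a 25.7 F [-0.4 -0.3 -1.1] w 0.085 gf 0.0 q [-0.61  0.15 -0.1   1.32 -0.    2.08]
slide cm [ 21.24 -27.53   8.39] len 35.8 spin -25.8
tin 230 (array([ 0.3696, -0.2593]), array([52.5, 49.7]), -62.4) [0.09320939 0.09784933]
caddy 286 (array([0.4455, 0.0765]), array([67.3, 32.2]), 52.8) [0.05843072 0.06392823]
```

arm_command:
  slide:
    - [2.5, -3.2, 0]
    - [6, -7.8, 0]
    - [9.6, -12.4, 0]
    - [13.2, -17.1, 0]
    - [16.8, -21.8, 0]
  spin: [-5, -11, -17, -23, -25.8]

```text
clock: 30.98
eef_pos: [0.4292, 0.0092, 0.2315]
tool_rot: [0.9, 0.435, 0.001, 0.0]
ft_force: [0.0, -0.4, -0.2]
grip_width: 0.0848
grasp_force: 0.0
```

```bash
python3 plan.py .4453 .0775 .11 51.5
```

```text
t 30.98 at [0.4292 0.0092 0.2315] a 51.6 F [ 0.  -0.4 -0.2] w 0.0848 gf 0.0 q [ 0.02  0.1  -0.17  1.3  -0.    2.26]
slide cm [ 6.34 -3.   12.15] len 14.0 spin 0.1
```

arm_command:
  slide:
    - [3.5, -1.7, 1]
    - [6, -2.9, 4]
    - [6.3, -3, 8]
    - [6.3, -3, 11]
    - [6.3, -3, 12.1]
  spin: [0, 0, 0, 0, 0]

```text
clock: 31.6
eef_pos: [0.4435, 0.0753, 0.1085]
tool_rot: [0.901, 0.434, -0.001, -0.0]
ft_force: [0.3, 0.0, 0.0]
grip_width: 0.0849
grasp_force: 0.0
```

```bash
python3 plan.py .4453 .0775 .022 51.5;  python3 - <<'E'
from h import *
p=cam('side'); save(p,'s7.png',(200,160,400,340),3)
E
```

```text
t 31.6 at [0.4435 0.0753 0.1085] a 51.5 F [0.3 0.  0. ] w 0.0849 gf 0.0 q [ 0.17  0.24 -0.33  1.   -0.    2.41]
slide cm [0.31 0.02 8.65] len 8.7 spin -0.0
```

View pics/s7.png

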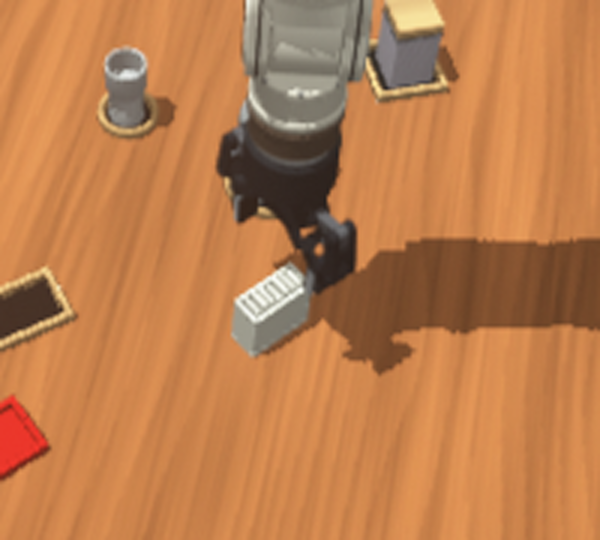

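The tin and jigger stand in their recesses. The gripper straddles the caddy's short side (crop 270,310), so I'll descend and grip.

arm_command:
  slide:
    - [0.2, 0, 2]
    - [0.3, 0, 4.5]
    - [0.3, 0, 6.8]
    - [0.3, 0, 8.1]
    - [0.3, 0, 8.5]
  spin: [0, 0, 0, 0, 0]

```text
clock: 32.28
eef_pos: [0.447, 0.0776, 0.025]
tool_rot: [0.901, 0.434, 0.0, 0.0]
ft_force: [-0.9, -0.2, 0.6]
grip_width: 0.0855
grasp_force: 0.0
```

arm_command:
  slide:
    - [0, 0, 0]
    - [0, 0, 0]
    - [0, 0, 0]
    - [0, 0, 0]
    - [0, 0, 0]
  spin: [0, 0, 0, 0, 0]
  jaw: 2.1

```text
clock: 32.9
eef_pos: [0.4473, 0.0779, 0.0255]
tool_rot: [0.901, 0.434, 0.001, 0.0]
ft_force: [-1.0, 0.0, 6.0]
grip_width: 0.0293
grasp_force: 60.0
```

arm_command:
  slide:
    - [0, 0, -0.5]
    - [0, 0, -1.5]
    - [0, 0, -3.5]
    - [0, 0, -6]
    - [0, 0, -8]
  spin: [0, 0, 0, 0, 0]

```text
clock: 33.52
eef_pos: [0.4468, 0.0777, 0.1061]
tool_rot: [0.901, 0.434, 0.0, 0.0]
ft_force: [0.1, -0.2, -1.9]
grip_width: 0.0299
grasp_force: 59.3
```

```bash
python3 plan.py .674 .1234 .1 41.3
```

```text
t 33.52 at [0.4468 0.0777 0.1061] a 51.5 F [ 0.1 -0.2 -1.9] w 0.0299 gf 59.3 q [ 0.17  0.25 -0.33  0.99 -0.    2.42]
slide cm [17.73 14.92  0.62] len 23.2 spin 10.2
```

arm_command:
  slide:
    - [3, 2.5, 0]
    - [7.5, 6.3, 0]
    - [12, 10.1, 0]
    - [16, 13.5, 0]
    - [17.8, 14.9, 0]
  spin: [2, 5, 8, 10.2, 10.2]

```text
clock: 34.15
eef_pos: [0.6763, 0.1245, 0.1041]
tool_rot: [0.936, 0.352, 0.0, 0.0]
ft_force: [-0.5, 0.4, -1.0]
grip_width: 0.0297
grasp_force: 59.7
```

arm_command:
  slide:
    - [0, 0, 0]
    - [0, 0, 1]
    - [0, 0, 2.5]
    - [0, 0, 4]
    - [0, 0, 5]
  spin: [0, 0, 0, 0, 0]

```text
clock: 34.78
eef_pos: [0.6728, 0.1239, 0.0531]
tool_rot: [0.936, 0.352, -0.001, -0.0]
ft_force: [0.8, -1.2, -2.7]
grip_width: 0.0293
grasp_force: 59.7
```

```bash
python3 plan.py .6745 .1240 .0295 41.3
python3 - <<'E'
from h import *
p=cam('side'); save(p,'s8.png',(130,180,290,320),3.5)
E
```

```text
t 34.77 at [0.6728 0.1239 0.0531] a 41.3 F [ 0.8 -1.2 -2.7] w 0.0293 gf 59.7 q [0.18 0.72 0.3  1.15 0.   2.6 ]
slide cm [0.14 0.1  2.36] len 2.4 spin -0.0
```

View pics/s8.png

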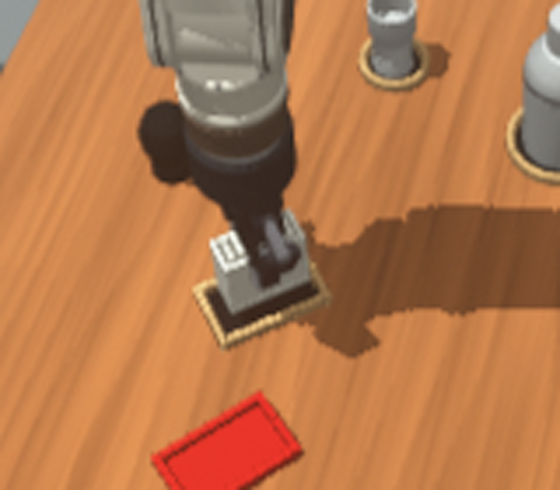

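The caddy hangs parallel over the bamboo oblong recess (crop 262,300), and the bulb is well clear. I'll lower it.

arm_command:
  slide:
    - [0.1, 0.1, 0.4]
    - [0.1, 0.1, 1]
    - [0.1, 0.1, 1.5]
    - [0.1, 0.1, 1.8]
    - [0.1, 0.1, 2]
  spin: [0, 0, 0, 0, 0]

```text
clock: 35.45
eef_pos: [0.6755, 0.124, 0.0346]
tool_rot: [0.936, 0.352, -0.0, -0.0]
ft_force: [1.7, 0.7, -1.7]
grip_width: 0.0295
grasp_force: 59.7
```

arm_command:
  slide:
    - [0, 0, 0]
    - [0, 0, 0.1]
    - [0, 0, 0.1]
    - [0, 0, 0.2]
    - [0, 0, 0.2]
  spin: [0, 0, 0, 0, 0]

```text
clock: 36.08
eef_pos: [0.6755, 0.124, 0.0327]
tool_rot: [0.936, 0.352, -0.0, -0.0]
ft_force: [0.6, -0.0, -2.2]
grip_width: 0.0293
grasp_force: 59.7
```

arm_command:
  slide:
    - [0, 0, 0]
    - [0, 0, 0.1]
    - [0, 0, 0.1]
    - [0, 0, 0.2]
    - [0, 0, 0.2]
  spin: [0, 0, 0, 0, 0]

```text
clock: 36.7
eef_pos: [0.6755, 0.124, 0.0307]
tool_rot: [0.936, 0.352, -0.0, -0.0]
ft_force: [0.0, -0.0, -1.7]
grip_width: 0.0293
grasp_force: 59.7
```

arm_command:
  slide:
    - [0, 0, 0]
    - [0, 0, 0.1]
    - [0, 0, 0.1]
    - [0, 0, 0.1]
    - [0, 0, 0.1]
  spin: [0, 0, 0, 0, 0]

```text
clock: 37.33
eef_pos: [0.6756, 0.1241, 0.0298]
tool_rot: [0.936, 0.352, 0.0, -0.0]
ft_force: [0.9, -0.4, -2.0]
grip_width: 0.0292
grasp_force: 59.7
```

arm_command:
  slide:
    - [0, 0, 0]
    - [0, 0, 0.1]
    - [0, 0, 0.1]
    - [0, 0, 0.1]
    - [0, 0, 0.1]
  spin: [0, 0, 0, 0, 0]

```text
clock: 37.95
eef_pos: [0.6756, 0.124, 0.0296]
tool_rot: [0.936, 0.352, 0.0, 0.0]
ft_force: [-2.5, -0.4, 5.7]
grip_width: 0.0295
grasp_force: 60.4
```

Contact. I'll release and retreat.

arm_command:
  slide:
    - [0, 0, 0]
    - [0, 0, 0]
    - [0, 0, 0]
    - [0, 0, 0]
    - [0, 0, 0]
  spin: [0, 0, 0, 0, 0]
  jaw: 8.5

```text
clock: 38.58
eef_pos: [0.6756, 0.124, 0.0287]
tool_rot: [0.936, 0.352, -0.0, -0.0]
ft_force: [-0.1, -0.5, -0.3]
grip_width: 0.0849
grasp_force: 0.0
```

arm_command:
  slide:
    - [0, 0, -1]
    - [0, 0, -4]
    - [0, 0, -9]
    - [0, 0, -15]
    - [0, 0, -20]
  spin: [0, 0, 0, 0, 0]

```text
clock: 39.2
eef_pos: [0.6759, 0.1241, 0.2327]
tool_rot: [0.936, 0.352, 0.002, 0.0]
ft_force: [1.3, -0.1, -0.4]
grip_width: 0.0848
grasp_force: 0.0
```

arm_command:
  slide:
    - [-5, 0, -2]
    - [-11, 0, -4]
    - [-17, 0, -4]
    - [-22, 0, -4]
    - [-25, 0, -4]
  spin: [0, 0, 0, 0, 0]

```text
clock: 39.83
eef_pos: [0.4858, -0.0422, 0.2703]
tool_rot: [0.936, 0.352, 0.001, 0.001]
ft_force: [0.9, 0.5, -0.5]
grip_width: 0.085
grasp_force: 0.0
```

Run:
```python
from meas import *
for c in('side','top'):
    p=cam(c); w=cloud(p)
    if c=='side': save(p,'s9.png',(130,60,400,330),2.2)
    for n,x,y,h in(('shaker',.477,-.082,.164),('jigger',.6325,-.131,.084),('tin',.372,-.262,.094),('caddy',.6745,.1235,.064),('bulb',.782,.019,.077)):
        q=w[(np.hypot(w[...,0]-x,w[...,1]-y)<.05)&(w[...,2]>h-.012)&(w[...,2]<h+.02)]
        if len(q)>5: print(c,n,len(q),rect(q[:,:2]),np.round(np.percentile(q[:,2],[50,95]),3))
```

```text
side shaker 122 (array([ 0.4782, -0.0837]), array([33.1, 32.8]), -61.3) [0.163 0.167]
side jigger 93 (array([ 0.6328, -0.1317]), array([41.7, 38.2]), -75.3) [0.081 0.086]
side tin 232 (array([ 0.3702, -0.2605]), array([54.9, 49.8]), -61.2) [0.093 0.097]
side caddy 261 (array([0.6738, 0.1217]), array([66.9, 33.5]), 41.4) [0.062 0.068]
side bulb 126 (array([0.782 , 0.0195]), array([37.2, 36.9]), 42.0) [0.072 0.077]
top shaker 93 (array([ 0.4773, -0.0837]), array([30.6, 30.5]), -90.0) [0.165 0.17 ]
top jigger 43 (array([ 0.6335, -0.1291]), array([39.7, 36. ]), -0.6) [0.083 0.088]
top tin 236 (array([ 0.3696, -0.2581]), array([47.9, 47.6]), 25.6) [0.094 0.099]
top caddy 152 (array([0.6748, 0.1252]), array([68.2, 29.8]), 41.1) [0.064 0.072]
top bulb 103 (array([0.7838, 0.0199]), array([38.9, 36.1]), 59.1) [0.072 0.08 ]
```

View pics/s9.png

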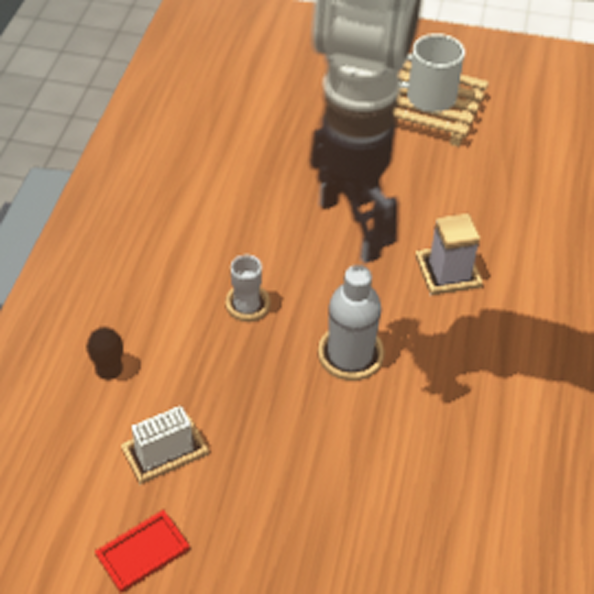

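All four stand upright in their own recesses: shaker (crop 352,325), jigger (246,285), tin (455,250) and caddy (163,440). The measured top heights match each thing standing on its recess floor, and the mug and bulb haven't moved. The gripper is empty, open and about 10 cm above the shaker.

```bash
python3 -c "
from workcell import *
print(job_done())"
```

```text
the job is handed in; nothing more can be done
None
```

The shaker, jigger, tin and packet holder each stand upright on the floor of their matching bamboo stand, the mug and bulb were left alone, and the job was handed in at about 40 s of robot time; no verdict was returned.

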